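Move the seasoning pots from the tray to the rack in order

ROBOT

A 6-joint arm with a two-finger parallel gripper is mounted at the origin on the work surface. World frame = base frame: x ahead of the robot, y to its left, z up, the work surface at z = 0. Lengths are in mm, angles in rad, forces in N, time in s.
With the tool pointing down it reaches from about 350 to 975 mm from the base axis. Payload 7.1 kg.
Tool frame: the origin (TCP) lies midway between the tips of the shut fingers; the grasp point (between the pads) lies 19 mm behind it; z points along the fingers, y is the line along which they close (so a half turn about z gives the same grasp; the last joint's range is limited). The gripper opens to 88 mm and grips with 3 to 60 N. Pads are 20 mm wide; open, the fingers measure 115 mm over their backs; the gripper's body (75 mm by 178 mm) begins 61 mm behind the grasp point.
Start: joints at [-1.196, 0.423, 1.63, -0, 1.089, -0.019], TCP at [239.828, -577.137, 222.675] pointing down, gripper open.
Joint ranges: [-3, 3], [-0.9, 2.11], [0.09, 2.58], [-1.31, 4.45], [0.11, 2.69], [-2.54, 2.54]. Speed limits (rad/s): [2.39, 2.39, 3.01, 3.14, 3.14, 3.14].

INTERFACE

Orientations are given as a rotation vector (axis times angle).
In Python, from workcell import ctrl gives the robot as it stands. The module is installed in compiled form; this text tells all that it offers.
- The arm moves only by the tool servo_tool, never from a script. Its argument "increments" is a list of rows, each a list of 7 numbers: the shift along the world's x, y, z in cm, then the turn, a rotation vector about the world's x, y, z in degrees, then the opening, from -1 (shut) to 1 (fully open). A call has 1 to 20 rows; each row is the pose to reach, as a shift and turn from the pose commanded when the call began; what a row does not reach only later rows make up. A row lasts 1/12 s, in which the tool goes at most 41.7 mm and 7.16 degrees, less where a joint would pass 70% of its speed; a pose out of reach is approached as far as the arm can. A call with a gripper value outside its range is refused whole. The fingers move at their own pace and stop on an object; the grip force is fixed at half the most. Time passes only in rows, so rows that repeat a pose let the fingers close. It gives the time, the measured TCP pose, the force, the opening and the grip force at its end, in the units of the state.
- ctrl.get_obs(): the state, without advancing time (a new reading comes with each control period).
- ctrl.get_image(name): name is "side" or "top" or "wrist"; returns a dict with "image" (420x560x3 uint8, red, green, blue), "fx", "fy", "cx", "cy" (pixels), "k1" (the pictures are not rectified: a ray, as slopes to the right and down, at radius r is drawn at 1 + k1 r^2 times it, then the intrinsics apply), "extrinsics" (4x4, takes a point from camera to world coordinates); the wrist camera has in their place "tool_from_camera" (4x4, takes a point from camera to tool coordinates, whose origin is the TCP and whose axes are the flange's). Camera axes: x right, y up, looking along -z (the intrinsics and any distortion apply to the point x, -y, -z); pixel columns grow to the right and rows downward; lengths in mm; the calibration is good to about 2 mm. A picture is of the moment at which its call begins: read the wrist's pose just before it. There is no depth.
- ctrl.close_job(): hands the job in; it is judged then, once.
The state is a dict: "t": time; "qpos": joint angles; "qvel": joint speeds; "joint_torque": joint torques, N m; "ee_pos": TCP position; "orientation": TCP orientation; "ft_force": force on the tool from outside, world axes, zero at the start; "moment": the same for the moment, N m; "width": finger opening in mm; "grasp_force": force on a finger pad.
Only numpy, scipy, OpenCV 4.12 (cv2) and the standard library are available. Lean on these libraries where they do the work, as an engineer would, in place of code of your own. Each camera call takes 0.05 s, during which the arm holds its last target. There are 200 camera calls.

TASK

Move the four seasoning pots from the grey tray into the bamboo rack, one to a compartment, keeping their order along the row: the pot next to the tray's handle goes into the compartment next to the rack's raised end board, the next pot beside it, and so on. Do not tip any pot over on the way, and leave all four standing upright on the compartment floors.

Things in the scene. Friction and masses are not known exactly. Their poses are not given: they have to be found in the camera images.
- tray: Grey plastic tray, fixed, 312 by 100 mm, with a floor 6 mm thick and a rim 12 mm high, holding the pots in one row along its x axis on four cork coasters. Origin on the table under the middle of the row; the four standing places are at x = -105, -35, 35 and 105 mm, y = 0. A steel bow handle 49 mm high stands across its -x end, at x = -160 mm. z is up.
- rack: Bamboo rack, fixed, 285 by 80 mm, with four open compartments in one row along its x axis, empty at the start. Origin on the table under the middle of the row; the compartments' centres are at x = -105, -35, 35 and 105 mm, y = 0; each is 65 mm (x) by 70 mm (y) inside, floor 6 mm above the table, walls and dividers 5 mm thick with tops 14 mm above the table. A raised end board 70 mm high stands across its +x end, from x = 142 to 155 mm. z is up.
- shaker_center (a point): Plain steel shaker: an upright cylinder 40 mm across (42 mm at the dark domed lid, from 76 mm up), 100 mm tall, about 0.16 kg. The point is on its axis half-way up (50 mm above its foot); z is up.
- saltpot_center (a point): Squat white ceramic salt pot: an upright cylinder 48 mm across with a flat wooden lid (49 mm across, from 54 to 63 mm up) and a small knob, 68 mm tall in all, about 0.22 kg. The point is on its axis half-way up (34 mm above its foot); z is up.
- tin_center (a point): Square grey spice tin, 40 by 40 mm (42 by 42 mm at the dark lid, from 72 mm up), 84 mm tall, about 0.14 kg; at the start its sides stand within 0.3 rad of the tray's. The point is at its centre half-way up (42 mm above its foot); x and y are square to its sides, z is up.
- mill_center (a point): Dark wooden pepper mill, 124 mm tall, about 0.18 kg: a foot 48 mm across (lowest 16 mm), a straight stem 38 mm across from 24 to 92 mm up, a head 44 mm across above it with a small steel button. The point is on its axis half-way up (62 mm above its foot, on the stem); z is up.
- coaster_shaker: Round cork coaster, 60 mm across, 4 mm thick, fixed on the tray floor, on which the steel shaker stands at the start (so the foot is then 10 mm above the table); all four coasters look alike. Origin at the centre of its underside. It stays put and so marks where the steel shaker stood.
- coaster_saltpot: Round cork coaster, 60 mm across, 4 mm thick, fixed on the tray floor, on which the white salt pot stands at the start (so the foot is then 10 mm above the table); all four coasters look alike. Origin at the centre of its underside. It stays put and so marks where the white salt pot stood.
- coaster_tin: Round cork coaster, 60 mm across, 4 mm thick, fixed on the tray floor, on which the square tin stands at the start (so the foot is then 10 mm above the table); all four coasters look alike. Origin at the centre of its underside. It stays put and so marks where the square tin stood.
- coaster_mill: Round cork coaster, 60 mm across, 4 mm thick, fixed on the tray floor, on which the pepper mill stands at the start (so the foot is then 10 mm above the table); all four coasters look alike. Origin at the centre of its underside. It stays put and so marks where the pepper mill stood.
Mind the look-alikes: they are no part of the job. Leave any blue look-alike of the part that bears shaker_center alone.

How it is judged (in metres and radians):
At the end, for the whole second after the job is handed in: Counted from tray handle and rack end board, each pot stands in the compartment with the number of its coaster: within 16 mm of its centre along the row, 18 mm across, foot on the floor (within 5 mm), upright within 0.1 rad, released, at rest (((x of coaster_shaker in the frame of tray between -0.125 and -0.085 m and x of shaker_center in the frame of rack between 0.089 and 0.121 m) or (x of coaster_shaker in the frame of tray between -0.055 and -0.015 m and x of shaker_center in the frame of rack between 0.019 and 0.051 m) or (x of coaster_shaker in the frame of tray between 0.015 and 0.055 m and x of shaker_center in the frame of rack between -0.051 and -0.019 m) or (x of coaster_shaker in the frame of tray between 0.085 and 0.125 m and x of shaker_center in the frame of rack between -0.121 and -0.089 m)) and y of shaker_center in the frame of rack between -0.018 and 0.018 m and z of shaker_center in the frame of rack between 0.051 and 0.061 m and angle between each of shaker_center, saltpot_center, tin_center, mill_center's own z axis and vertical below 0.1 rad and linear speed of each of shaker, saltpot, tin, mill below 0.02 m/s and angular speed of each of shaker, saltpot, tin, mill below 0.2 rad/s and ((x of coaster_saltpot in the frame of tray between -0.125 and -0.085 m and x of saltpot_center in the frame of rack between 0.089 and 0.121 m) or (x of coaster_saltpot in the frame of tray between -0.055 and -0.015 m and x of saltpot_center in the frame of rack between 0.019 and 0.051 m) or (x of coaster_saltpot in the frame of tray between 0.015 and 0.055 m and x of saltpot_center in the frame of rack between -0.051 and -0.019 m) or (x of coaster_saltpot in the frame of tray between 0.085 and 0.125 m and x of saltpot_center in the frame of rack between -0.121 and -0.089 m)) and y of saltpot_center in the frame of rack between -0.018 and 0.018 m and z of saltpot_center in the frame of rack between 0.035 and 0.045 m and ((x of coaster_tin in the frame of tray between -0.125 and -0.085 m and x of tin_center in the frame of rack between 0.089 and 0.121 m) or (x of coaster_tin in the frame of tray between -0.055 and -0.015 m and x of tin_center in the frame of rack between 0.019 and 0.051 m) or (x of coaster_tin in the frame of tray between 0.015 and 0.055 m and x of tin_center in the frame of rack between -0.051 and -0.019 m) or (x of coaster_tin in the frame of tray between 0.085 and 0.125 m and x of tin_center in the frame of rack between -0.121 and -0.089 m)) and y of tin_center in the frame of rack between -0.018 and 0.018 m and z of tin_center in the frame of rack between 0.043 and 0.053 m and ((x of coaster_mill in the frame of tray between -0.125 and -0.085 m and x of mill_center in the frame of rack between 0.089 and 0.121 m) or (x of coaster_mill in the frame of tray between -0.055 and -0.015 m and x of mill_center in the frame of rack between 0.019 and 0.051 m) or (x of coaster_mill in the frame of tray between 0.015 and 0.055 m and x of mill_center in the frame of rack between -0.051 and -0.019 m) or (x of coaster_mill in the frame of tray between 0.085 and 0.125 m and x of mill_center in the frame of rack between -0.121 and -0.089 m)) and y of mill_center in the frame of rack between -0.018 and 0.018 m and z of mill_center in the frame of rack between 0.063 and 0.073 m); the robot touches nothing.
It fails at once if the shaker is tipped over (more than 0.7 rad) (angle between shaker_center's own z axis and vertical above 0.7 rad).
It fails at once if the saltpot is tipped over (more than 0.7 rad) (angle between saltpot_center's own z axis and vertical above 0.7 rad).
It fails at once if the tin is tipped over (more than 0.7 rad) (angle between tin_center's own z axis and vertical above 0.7 rad).
It fails at once if the mill is tipped over (more than 0.7 rad) (angle between mill_center's own z axis and vertical above 0.7 rad).
It also fails if it takes over 134 s, if anything falls off the work surface, if the arm or the gripper's body presses on something with over 40 N, if the wrist force passes 120 N, or if a joint passes its speed limit or range.

## Working session

There is one attempt and no reset: what is moved stays moved. The work goes in short steps, Python scripts to look and compute and a tool call to move; the robot and the scene stay as the last step left them, time stands still between calls to the robot, and variables do not carry over. Pictures are saved under pics/ and viewed, at most 14 in all, crops included, and the job is handed in when it is done.

Besides the shell and the picture viewer there is one more tool, called as name(argument=value, ...) on one line, values as JSON. servo_tool: Moves the arm, as the interface text tells. Its arguments: {"type":"object","properties":{"increments":{"type":"array","items":{"type":"array","items":{"type":"number"}}}},"required":["increments"]}

```bash
mkdir -p pics
cat > h.py <<'E'
import numpy as np, cv2
from workcell import ctrl
from scipy.spatial.transform import Rotation as R
def snap(name,fn=None):
    o=ctrl.get_obs(); d=ctrl.get_image(name)
    if name=="wrist":
        T=np.eye(4);T[:3,:3]=R.from_rotvec(o["orientation"]).as_matrix();T[:3,3]=o["ee_pos"]
        d["E"]=T@np.array(d["tool_from_camera"])
    else: d["E"]=np.array(d["extrinsics"])
    if fn: cv2.imwrite("pics/"+fn,cv2.cvtColor(d["image"],cv2.COLOR_RGB2BGR))
    return d
def ray(d,u,v):
    K=np.array([[d["fx"],0,d["cx"]],[0,d["fy"],d["cy"]],[0,0,1]])
    p=np.array([(u-d["cx"])/d["fx"],(v-d["cy"])/d["fy"]]);q=p.copy()
    for _ in range(20): q=p/(1+d["k1"]*(q@q))
    r=d["E"][:3,:3]@np.array([q[0],-q[1],-1]); return d["E"][:3,3],r
def at(d,u,v,z):
    c,r=ray(d,u,v); return c+r*(z-c[2])/r[2]
def proj(d,P):
    P=np.atleast_2d(P); C=(P-d["E"][:3,3])@d["E"][:3,:3]
    q=np.c_[C[:,0],-C[:,1]]/-C[:,2:]
    q=q*(1+d["k1"]*(q**2).sum(1,keepdims=True))
    return q*[d["fx"],d["fy"]]+[d["cx"],d["cy"]]
E
python3 - <<'E'
from h import *
import pickle
for n in("top","side"):
    d=snap(n,n+"0.png"); pickle.dump(d,open(n+".pkl","wb")); print(n,d["fx"],d["k1"],d["E"].round(2).tolist())
o=ctrl.get_obs();print(o["orientation"],o["ee_pos"],o["width"],o["t"])
print(ctrl.get_image("wrist")["tool_from_camera"])
E
```

```text
top 404.6973191051258 -0.050383921389476304 [[0.0, 0.99, -0.11, 496.41], [-1.0, -0.0, -0.01, 42.49], [-0.01, 0.11, 0.99, 945.84], [0.0, 0.0, 0.0, 1.0]]
side 380.22207061666006 -0.001166791402311649 [[0.98, 0.1, -0.16, 404.81], [-0.19, 0.53, -0.83, -793.33], [0.0, 0.84, 0.54, 634.92], [0.0, 0.0, 0.0, 1.0]]
[-3.07962629e+00 -6.14322337e-01  3.55357871e-04] [ 239.64985711 -576.71235248  222.01654573] 87.77613200268095 0.1
[[ 6.60955510e-04  9.69886848e-01  2.43555056e-01  6.60706550e+01]
 [ 9.99999526e-01 -8.15173999e-04  5.32410808e-04 -4.49516231e-01]
 [ 7.14917989e-04  2.43554589e-01 -9.69886927e-01 -1.62508251e+02]
 [ 0.00000000e+00  0.00000000e+00  0.00000000e+00  1.00000000e+00]]
```

View pics/top0.png

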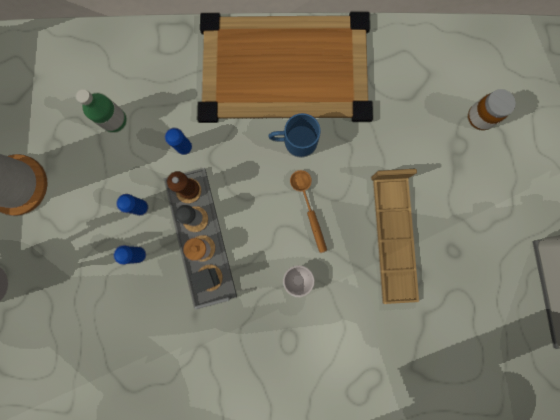

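View pics/side0.png

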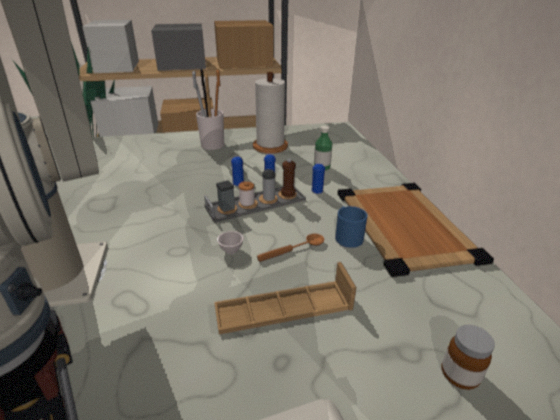

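The top view shows the tray row from (180,180) to (213,300): mill ~(180,182), steel shaker ~(187,213), salt pot ~(197,248), tin ~(207,280). The blue look-alikes at (178,140), (132,205) and (130,255) stay untouched. The rack runs (394,175)–(400,302), with its end board at the top. Next I'll check which end of the tray has the handle.

Run:
```python
import cv2,numpy as np
a=cv2.imread("pics/top0.png")
l=cv2.resize(a[160:310,150:250],None,fx=4,fy=4,interpolation=cv2.INTER_CUBIC)
r=cv2.resize(a[160:310,350:440],None,fx=4,fy=4,interpolation=cv2.INTER_CUBIC)
cv2.imwrite("pics/crop.png",np.clip(np.hstack([l,r])*1.5,0,255).astype('uint8'))
```

```text
(no output)
```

View pics/crop.png

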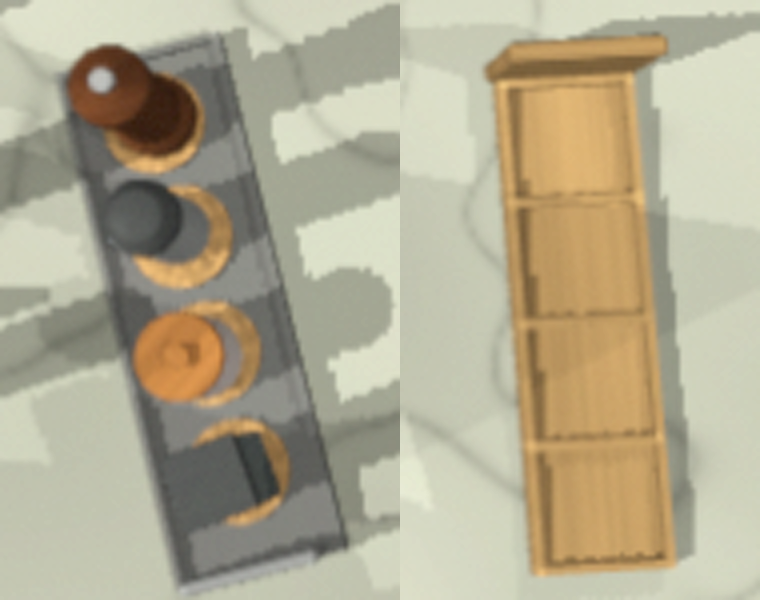

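```bash
cat > fit.py <<'E'
from h import *
import pickle
from scipy.optimize import least_squares
d=pickle.load(open("top.pkl","rb"))
def fit(L,px,g):
    L=np.array(L,float);px=np.array(px,float)
    def W(p): 
        c,s=np.cos(p[2]),np.sin(p[2]); return np.c_[p[0]+c*L[:,0]-s*L[:,1],p[1]+s*L[:,0]+c*L[:,1],L[:,2]]
    r=least_squares(lambda p:(proj(d,W(p))-px).ravel(),g,loss='soft_l1')
    return r.x,np.abs(r.fun).reshape(-1,2).round(1).tolist()
rp=[(533,572),(673,565),(515,203),(519,325),(529,443),(645,200),(655,318),(665,440)]
rl=[(-142.5,40,14),(-142.5,-40,14)]+[(x,37.5,14) for x in(70,0,-70)]+[(x,-37.5,14) for x in(70,0,-70)]
k=fit(rl,[((u-400)/4+350,v/4+160) for u,v in rp],[450,-200,0]);print("rack",k)
# tray local: x=-? handle at near end
tp=[(155,122),(183,236),(208,352),(238,470),(345,548),(222,35)]
tl=[(105,0,10),(35,0,10),(-35,0,10),(-105,0,10),(-156,-50,12),(156,-50,12)]
t=fit(tl,[(u/4+150,v/4+160) for u,v in tp],[450,300,0.2]);print("tray",t)
for n,p in(("rack",k[0]),("tray",t[0])):
    for x in(-105,-35,35,105): print(n,x,(p[:2]+x*np.array([np.cos(p[2]),np.sin(p[2])])).round(1))
c,s=np.cos(t[0][2]),np.sin(t[0][2])
for sx in(-160,160): print(proj(d,[[t[0][0]+c*sx-s*y,t[0][1]+s*sx+c*y,49] for y in(-40,40)]).round(1), "handle px if at",sx)
E
python3 fit.py
```

```text
rack (array([ 5.25780060e+02, -2.09510506e+02,  3.68073788e-02]), [[0.1, 0.6], [0.1, 0.9], [0.2, 0.5], [1.0, 0.7], [0.3, 0.6], [0.2, 0.9], [0.6, 0.2], [1.0, 0.0]])
tray (array([5.39363376e+02, 2.47106815e+02, 2.46956472e-01]), [[0.6, 0.2], [0.1, 0.5], [0.6, 0.7], [0.1, 0.9], [0.7, 1.9], [0.5, 4.0]])
rack -105 [ 420.9 -213.4]
rack -35 [ 490.8 -210.8]
rack 35 [ 560.8 -208.2]
rack 105 [ 630.7 -205.6]
tray -105 [437.5 221.4]
tray -35 [505.4 238.6]
tray 35 [573.3 255.7]
tray 105 [641.2 272.8]
[[229.4 299.7]
 [194.  308.5]] handle px if at -160
[[197.1 160.6]
 [163.1 169.2]] handle px if at 160
```

The bar seen at (195,307)–(229,299) is within a pixel of where a 49 mm handle at the tray's near end would project. So the handle is beside the tin, and the compartment next to the rack's end board takes the tin. After it come the salt pot, shaker and mill. I'll move above the tray for a close look.

servo_tool(increments=[[4, 10, 4, 0, 0, 0, 1], [8, 20, 4, 0, 0, -2, 1], [12, 30, 4, 0, 0, -4, 1], [16, 40, 4, 0, 0, -6, 1], [20, 50, 4, 0, 0, -8.4, 1], [24, 60, 4, 0, 0, -8.4, 1], [28, 70, 4, 0, 0, -8.4, 1], [32, 82, 4, 0, 0, -8.4, 1], [32, 82, 4, 0, 0, -8.4, 1], [32, 82, 4, 0, 0, -8.4, 1], [32, 82, 4, 0, 0, -8.4, 1], [32, 82, 4, 0, 0, -8.4, 1], [32, 82, 4, 0, 0, -8.4, 1], [32, 82, 4, 0, 0, -8.4, 1], [32, 82, 4, 0, 0, -8.4, 1], [32, 82, 4, 0, 0, -8.4, 1], [32, 82, 4, 0, 0, -8.4, 1], [32, 82, 4, 0, 0, -8.4, 1], [32, 82, 4, 0, 0, -8.4, 1], [32, 82, 4, 0, 0, -8.4, 1]])

```text
t: 1.82
ee_pos: [541.9, 198.1, 261.6]
orientation: [3.117, 0.388, -0.0]
ft_force: [-0.1, -0.9, 0.2]
width: 87.9
grasp_force: 0.0
```

servo_tool(increments=[[1.8, 4.5, 0, 0, 0, 0, 1], [1.8, 4.5, 0, 0, 0, 0, 1], [1.8, 4.5, 0, 0, 0, 0, 1], [1.8, 4.5, 0, 0, 0, 0, 1], [1.8, 4.5, 0, 0, 0, 0, 1]])

```text
t: 2.23
ee_pos: [559.0, 239.5, 261.4]
orientation: [3.117, 0.386, -0.002]
ft_force: [-0.3, -0.9, 1.0]
width: 87.7
grasp_force: 0.0
```

Run:
```python
from h import *
import pickle
d=snap("wrist","w0.png");pickle.dump(d,open("w0.pkl","wb"));o=ctrl.get_obs();print(o["ee_pos"],o["orientation"],o["qpos"],d["fx"])
```

```text
[559.1170603  239.3328702  261.66124736] [ 3.11737074e+00  3.85128396e-01 -1.43667909e-03] [ 3.85023780e-01  3.57887129e-01  1.63297957e+00 -2.92208007e-04
  1.15174470e+00  1.71009943e+00] 314.56914353789375
```

View pics/w0.png

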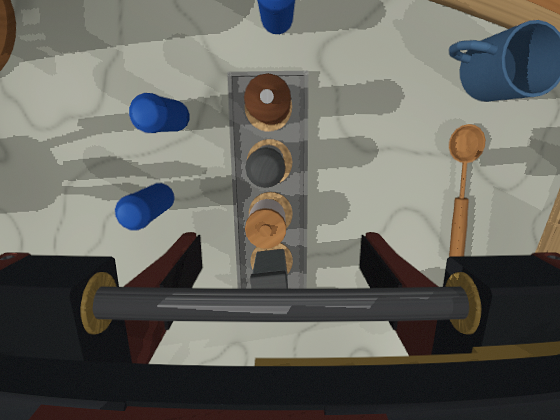

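The wrist view shows the mill button at (266,96), shaker lid (268,166), salt pot knob (266,229) and the tin's far lid edge at (250,277)–(288,274). The blue look-alikes stand off to the left and above. The far end of the tray has no handle, so it is at the near end.

```bash
python3 - <<'E'
from h import *
import pickle
w=pickle.load(open("w0.pkl","rb"));t=pickle.load(open("top.pkl","rb"))
f=lambda d,p,z:at(d,*p,z)[:2].round(1)
c=lambda u,v:(u/4+150,v/4+160)
print("mill",f(w,(266,96),134),f(t,c(100,80),134))
print("shaker",f(w,(268,166),103),f(t,c(143,217),103))
print("salt",f(w,(266,229),78),f(t,c(180,352),78))
a,b=at(w,250,277,94),at(w,288,274,94);e=(b-a)[:2]
print("tin edge",a,b,np.linalg.norm(e),"ang",np.arctan2(e[1],e[0])+np.pi/2)
print("tin top-view lid edge",f(t,c(237,437),94),f(t,c(252,505),94))
E
python3 - <<'E'
import cv2,numpy as np
a=cv2.imread("pics/top0.png")[250:310,180:230]
cv2.imwrite("pics/tin.png",np.clip(cv2.resize(a,None,fx=10,fy=10,interpolation=cv2.INTER_CUBIC)*2.,0,255).astype('uint8'))
E
```

```text
mill [646.4 275.2] [644.2 272.6]
shaker [582.8 259.2] [576.6 256.3]
salt [508.4 244.5] [506.2 240.7]
tin edge [452.58917036 249.39563253  94.        ] [467.02692577 207.92828808  94.        ] 43.90887652175019 ang 0.3350451080512806
tin top-view lid edge [461.8 206. ] [426.7 197.5]
```

View pics/tin.png

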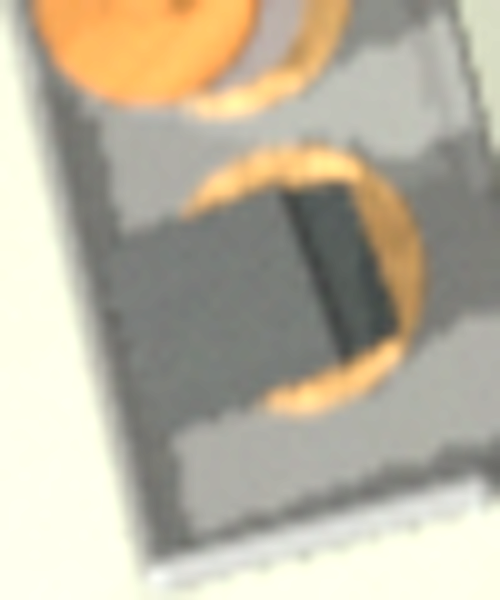

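servo_tool(increments=[[-4, -0.6, 0, 0, 0, 2.6, 1], [-8, -1.2, -2, 0, 0, 5.2, 1], [-12, -1.8, -5, 0, 0, 5.2, 1], [-12, -1.8, -8, 0, 0, 5.2, 1], [-12, -1.8, -11, 0, 0, 5.2, 1], [-12, -1.8, -14, 0, 0, 5.2, 1], [-12, -1.8, -17, 0, 0, 5.2, 1], [-12, -1.8, -19.5, 0, 0, 5.2, 1], [-12, -1.8, -21.5, 0, 0, 5.2, 1], [-12, -1.8, -22.5, 0, 0, 5.2, 1], [-12, -1.8, -22.5, 0, 0, 5.2, 1], [-12, -1.8, -22.5, 0, 0, 5.2, 1], [-12, -1.8, -22.5, 0, 0, 5.2, -1], [-12, -1.8, -22.5, 0, 0, 5.2, -1], [-12, -1.8, -22.5, 0, 0, 5.2, -1], [-12, -1.8, -22.5, 0, 0, 5.2, -1], [-12, -1.8, -22.5, 0, 0, 5.2, -1], [-12, -1.8, -22.5, 0, 0, 5.2, -1], [-12, -1.8, -22.5, 0, 0, 5.2, -1]])

```text
t: 3.87
ee_pos: [439.8, 223.0, 36.9]
orientation: [-3.097, -0.528, -0.0]
ft_force: [0.5, 0.3, 0.3]
width: 44.7
grasp_force: 0.0
```

servo_tool(increments=[[0, 0, 0, 0, 0, 0, -1], [0, 0, 0, 0, 0, 0, -1], [0, 0, 0, 0, 0, 0, -1], [0, 0, 0.5, 0, 0, 0, -1], [0, 0, 1.5, 0, 0, 0, -1], [0, 0, 3, 0, 0, 0, -1], [0, 0, 5, 0, 0, 0, -1], [0, 0, 7, 0, 0, 0, -1], [0, 0, 9, 0, 0, 0, -1], [0, 0, 11, 0, 0, 0, -1], [0, 0, 13, 0, 0, 0, -1], [0, 0, 14.5, 0, 0, 0, -1], [0, 0, 15, 0, 0, 0, -1]])

```text
t: 4.95
ee_pos: [440.7, 223.5, 189.7]
orientation: [-3.096, -0.528, -0.006]
ft_force: [0.7, -0.5, -1.1]
width: 41.9
grasp_force: 29.8
```

servo_tool(increments=[[0.4, -0.8, 0, 0, 0, -1, -1], [1, -2.5, 0, 0, 0, -2, -1], [2.2, -5, 0, 0, 0, -3, -1], [3.5, -8, 0, 0, 0, -4, -1], [4.9, -11, 0, 0, 0, -5, -1], [6.2, -14, 0, 0, 0, -6, -1], [7.6, -17, 0, 0, 0, -7, -1], [8.9, -20, 0, 0, 0, -8, -1], [10.2, -23, 0, 0, 0, -9, -1], [11.6, -26, 0, 0, 0, -10, -1], [12.9, -29, 0, 0, 0, -11.5, -1], [14.2, -32, 0, 0, 0, -13, -1], [15.6, -35, 0, 0, 0, -14.5, -1], [16.9, -38, 0, 0, 0, -16, -1], [18, -40.5, 0, 0, 0, -17.3, -1], [18.7, -42, 0, 0, 0, -17.3, -1], [19, -42.8, 0, 0, 0, -17.3, -1], [19, -42.8, 0, 0, 0, -17.3, -1], [19, -42.8, 0, 0, 0, -17.3, -1], [19, -42.8, 0, 0, 0, -17.3, -1]])

```text
t: 6.62
ee_pos: [628.8, -204.0, 186.1]
orientation: [-3.14, -0.057, 0.003]
ft_force: [-0.7, -0.6, -1.3]
width: 41.9
grasp_force: 29.8
```

Run:
```python
from h import *
import pickle
d=snap("wrist","w1.png");pickle.dump(d,open("w1.pkl","wb"));o=ctrl.get_obs();print(o["ee_pos"],o["orientation"],o["ft_force"])
```

```text
[ 629.06050729 -203.85613987  186.45685861] [-3.14047739e+00 -5.79566834e-02  1.65607625e-03] [-0.13211297  0.37537195 -1.55213129]
```

View pics/w1.png

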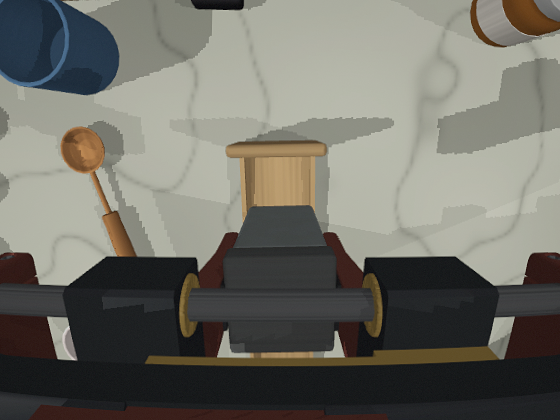

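Run:
```python
from h import *
import pickle
w=pickle.load(open("w1.pkl","rb"))
p=(525.8,-209.5,.0368);c,s=np.cos(p[2]),np.sin(p[2])
W=lambda x,y,z:[p[0]+c*x-s*y,p[1]+s*x+c*y,z]
print(proj(w,[W(155,40,70),W(155,-40,70),W(142,40,70),W(142,-40,70),W(142.5,40,14),W(137.5,-35,14)]).round(1))
a,b=at(w,251,206,159.5),at(w,313,206,159.5);print(a,b)
for q in((226,144),(327,144),(228,157),(325,157)): print(at(w,*q,70))
```

```text
[[237.4 144.2]
 [328.9 144.3]
 [237.8 159.2]
 [328.4 159.2]
 [244.9 153.4]
 [315.8 158.2]]
[ 646.82599173 -184.57234579  159.5       ] [ 648.26857143 -222.98492775  159.5       ]
[ 679.10671954 -153.86952586   70.        ]
[ 682.3548499  -242.05177644   70.        ]
[ 667.83886889 -155.6311254    70.        ]
[ 670.99854712 -241.07222134   70.        ]
```

servo_tool(increments=[[0.1, 0, -1, 0, 0, 0, -1], [0.2, 0, -2.5, 0, 0, 0, -1], [0.3, 0, -4.5, 0, 0, 0, -1], [0.3, 0, -6.5, 0, 0, 0, -1], [0.3, 0, -8.5, 0, 0, 0, -1], [0.3, 0, -10.5, 0, 0, 0, -1], [0.3, 0, -12.5, 0, 0, 0, -1], [0.3, 0, -13.8, 0, 0, 0, -1], [0.3, 0, -14.6, 0, 0, 0, -1], [0.3, 0, -15, 0, 0, 0, -1], [0.3, 0, -15.2, 0, 0, 0, -1], [0.3, 0, -15.2, 0, 0, 0, -1], [0.3, 0, -15.2, 0, 0, 0, -1], [0.3, 0, -15.2, 0, 0, 0, -1]])

```text
t: 7.83
ee_pos: [633.5, -205.3, 35.8]
orientation: [3.14, 0.057, 0.003]
ft_force: [-1.1, -0.4, -1.3]
width: 41.8
grasp_force: 29.8
```

servo_tool(increments=[[0, 0, -0.1, 0, 0, 0, -1], [0, 0, -0.2, 0, 0, 0, -1], [0, 0, -0.25, 0, 0, 0, -1], [0, 0, -0.25, 0, 0, 0, -1]])

```text
t: 8.17
ee_pos: [633.2, -205.2, 32.9]
orientation: [3.141, 0.056, 0.001]
ft_force: [-0.7, 0.6, 4.4]
width: 42.0
grasp_force: 29.8
```

servo_tool(increments=[[0, 0, 0, 0, 0, 0, 1], [0, 0, 0, 0, 0, 0, 1], [0, 0, 0, 0, 0, 0, 1], [0, 0, 0, 0, 0, 0, 1], [0, 0, 0, 0, 0, 0, 1], [0, 0, 1, 0, 0, 0, 1], [0, 0, 3, 0, 0, 0, 1], [0, 0, 6, 0, 0, 0, 1], [0, 0, 9, 0, 0, 0, 1], [0, 0, 12, 0, 0, 0, 1], [0, 0, 15, 0, 0, 0, 1], [0, 0, 17, 0, 0, 0, 1], [0, 0, 17, 0, 0, 0, 1]])

```text
t: 9.25
ee_pos: [635.5, -206.0, 208.5]
orientation: [3.138, 0.057, 0.014]
ft_force: [0.9, -0.2, -0.2]
width: 87.7
grasp_force: 0.0
```

servo_tool(increments=[[-0.5, 1.8, 0, 0, 0, 1, 1], [-1.4, 5, 0, 0, 0, 2, 1], [-2.4, 8.5, 0, 0, 0, 3, 1], [-3.4, 12, 0, 0, 0, 4, 1], [-4.4, 15.5, 0, 0, 0, 5, 1], [-5.4, 19, 0, 0, 0, 6, 1], [-6.4, 22.5, 0, 0, 0, 7, 1], [-7.4, 26, 0, 0, 0, 8, 1], [-8.4, 29.5, 0, 0, 0, 9, 1], [-9.4, 33, 0, 0, 0, 10, 1], [-10.4, 36.5, 0, 0, 0, 11, 1], [-11.4, 40, 0, 0, 0, 12, 1], [-12.3, 43.3, 0, 0, 0, 12, 1], [-12.7, 44.8, 0, 0, 0, 12, 1], [-12.7, 44.8, 0, 0, 0, 12, 1], [-12.7, 44.8, 0, 0, 0, 12, 1], [-12.7, 44.8, 0, 0, 0, 12, 1]])

```text
t: 10.67
ee_pos: [504.9, 242.3, 201.4]
orientation: [3.117, 0.385, -0.003]
ft_force: [0.2, 0.2, -0.3]
width: 87.8
grasp_force: 0.0
```

Run:
```python
from h import *
import pickle
d=snap("wrist","w2.png");pickle.dump(d,open("w2.pkl","wb"));o=ctrl.get_obs();print(o["ee_pos"],o["orientation"])
print(proj(d,[[507,242.5,78],[577,257,110],[645.2,274,134]]).round(1))
```

```text
[505.31096252 241.96508059 201.62814213] [ 3.11747332e+00  3.83674263e-01 -2.07602754e-03]
[[281.3 198.1]
 [285.3 117.9]
 [286.4   9.8]]
```

View pics/w2.png

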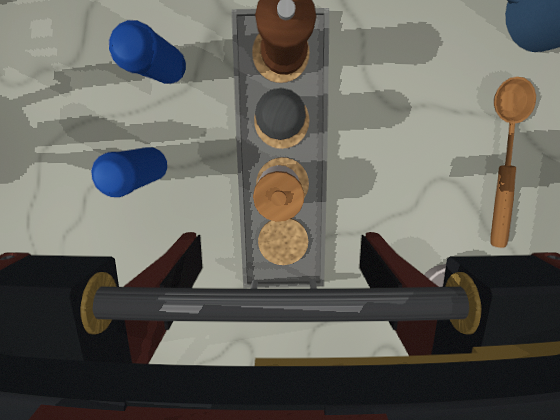

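The tin's coaster is bare at (283,242) and the handle shows at (283,286). The salt pot knob at (279,198) matches the prediction.

servo_tool(increments=[[0.2, 0.1, -2, 0, 0, 0, 1], [0.2, 0.1, -5, 0, 0, 0, 1], [0.2, 0.1, -8, 0, 0, 0, 1], [0.2, 0.1, -11, 0, 0, 0, 1], [0.2, 0.1, -13.5, 0, 0, 0, 1], [0.2, 0.1, -15.5, 0, 0, 0, 1], [0.2, 0.1, -16.5, 0, 0, 0, 1], [0.2, 0.1, -17, 0, 0, 0, 1], [0.2, 0.1, -17, 0, 0, 0, 1], [0.2, 0.1, -17, 0, 0, 0, 1], [0.2, 0.1, -17, 0, 0, 0, -1], [0.2, 0.1, -17, 0, 0, 0, -1], [0.2, 0.1, -17, 0, 0, 0, -1], [0.2, 0.1, -17, 0, 0, 0, -1], [0.2, 0.1, -17, 0, 0, 0, -1], [0.2, 0.1, -17, 0, 0, 0, -1], [0.2, 0.1, -17, 0, 0, 0, -1], [0.2, 0.1, -17, 0, 0, 0, -1], [0.2, 0.1, -17, 0, 0, 0, -1], [0.2, 0.1, -17, 0, 0, 0, -1]])

```text
t: 12.38
ee_pos: [507.8, 244.2, 32.5]
orientation: [-3.118, -0.385, -0.0]
ft_force: [-0.9, 1.2, 2.9]
width: 48.1
grasp_force: 30.0
```

servo_tool(increments=[[0, 0, 0, 0, 0, 0, -1], [0, 0, 0.5, 0, 0, 0, -1], [0, 0, 1.5, 0, 0, 0, -1], [0, 0, 3, 0, 0, 0, -1], [0, 0, 5, 0, 0, 0, -1], [0, 0, 7, 0, 0, 0, -1], [0, 0, 9, 0, 0, 0, -1], [0, 0, 11, 0, 0, 0, -1], [0, 0, 13, 0, 0, 0, -1], [0, 0, 14.5, 0, 0, 0, -1], [0, 0, 15, 0, 0, 0, -1], [0, 0, 15, 0, 0, 0, -1]])

```text
t: 13.38
ee_pos: [508.4, 244.1, 184.0]
orientation: [-3.117, -0.384, -0.004]
ft_force: [0.5, 0.6, -2.1]
width: 48.0
grasp_force: 30.0
```

servo_tool(increments=[[0.1, -0.8, 0, 0, 0, -0.5, -1], [0.3, -2.5, 0, 0, 0, -1, -1], [0.6, -5, 0, 0, 0, -2, -1], [0.9, -8, 0, 0, 0, -3, -1], [1.3, -11, 0, 0, 0, -4, -1], [1.6, -14, 0, 0, 0, -5, -1], [2, -17, 0, 0, 0, -6, -1], [2.3, -20, 0, 0, 0, -7, -1], [2.7, -23, 0, 0, 0, -8, -1], [3.1, -26, 0, 0, 0, -9, -1], [3.4, -29, 0, 0, 0, -10, -1], [3.8, -32, 0, 0, 0, -11, -1], [4.1, -35, 0, 0, 0, -12, -1], [4.5, -38, 0, 0, 0, -12, -1], [4.8, -41, 0, 0, 0, -12, -1], [5.1, -43.5, 0, 0, 0, -12, -1], [5.3, -44.7, 0, 0, 0, -12, -1], [5.3, -45.1, 0, 0, 0, -12, -1], [5.3, -45.1, 0, 0, 0, -12, -1], [5.3, -45.1, 0, 0, 0, -12, -1]])

```text
t: 15.05
ee_pos: [560.0, -206.2, 181.5]
orientation: [-3.14, -0.056, 0.003]
ft_force: [0.5, 0.7, -1.6]
width: 48.1
grasp_force: 30.0
```

Run:
```python
from h import *
import pickle
d=snap("wrist","w3.png");pickle.dump(d,open("w3.pkl","wb"));o=ctrl.get_obs();print(o["ee_pos"],o["orientation"],o["ft_force"],o["width"])
```

```text
[ 560.16393561 -205.81109447  181.72770079] [-3.14021554e+00 -5.76348456e-02  2.06371466e-03] [-0.91594607  0.0187704  -2.85075181] 48.63311366705071
```

View pics/w3.png

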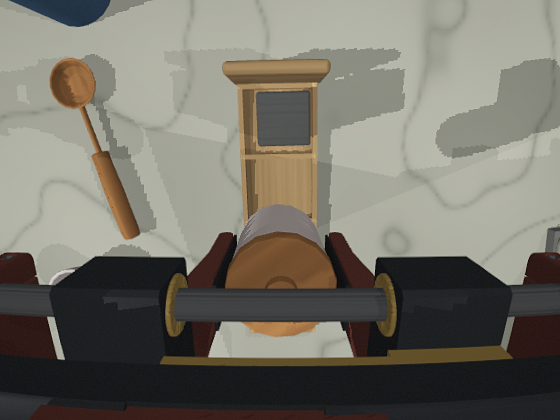

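The tin stands upright in the first compartment, with its lid at (256–310, 91–147). The divider runs at v≈155. I'll check the numbers.

Run:
```python
from h import *
import pickle
w=pickle.load(open("w3.pkl","rb"))
p=(525.8,-209.5,.0368);c,s=np.cos(p[2]),np.sin(p[2])
W=lambda x,y,z:[p[0]+c*x-s*y,p[1]+s*x+c*y,z]
print("divider pred",proj(w,[W(70,37.5,14),W(70,-37.5,14),W(35,0,6),W(137.5,0,14)]).round(1))
print("tin",at(w,283,119,90),"div",at(w,281,155,14), "want tin",W(105,0,0),"walls",at(w,241,155,14),at(w,319,155,14))
print("pot low front edge",at(w,281,205,181.7-22.5))
```

```text
divider pred [[247.2 157.3]
 [319.1 157.3]
 [283.  188.8]
 [283.3  89.5]]
tin [ 632.5552381 -204.8988342   90.       ] div [ 598.00939672 -204.60432913   14.        ] want tin [np.float64(630.7289104232389), np.float64(-205.6368720715082), 0] walls [ 596.53974274 -162.94623821   14.        ] [ 599.52451454 -244.15605984   14.        ]
pot low front edge [ 580.38430648 -205.27343809  159.2       ]
```

servo_tool(increments=[[0.1, 0, -1, 0, 0, 0, -1], [0.2, 0, -2.5, 0, 0, 0, -1], [0.3, 0, -4.5, 0, 0, 0, -1], [0.4, 0, -6.5, 0, 0, 0, -1], [0.4, 0, -8.5, 0, 0, 0, -1], [0.4, 0, -10.5, 0, 0, 0, -1], [0.4, 0, -12.5, 0, 0, 0, -1], [0.4, 0, -13.8, 0, 0, 0, -1], [0.4, 0, -14.6, 0, 0, 0, -1], [0.4, 0, -15, 0, 0, 0, -1], [0.4, 0, -15.2, 0, 0, 0, -1], [0.4, 0, -15.2, 0, 0, 0, -1], [0.4, 0, -15.2, 0, 0, 0, -1]])

```text
t: 16.18
ee_pos: [565.4, -207.2, 31.1]
orientation: [3.141, 0.057, 0.002]
ft_force: [1.1, 1.0, -2.1]
width: 48.1
grasp_force: 30.0
```

servo_tool(increments=[[0, 0, -0.1, 0, 0, 0, -1], [0, 0, -0.2, 0, 0, 0, -1], [0, 0, -0.25, 0, 0, 0, -1], [0, 0, -0.25, 0, 0, 0, -1]])

```text
t: 16.52
ee_pos: [565.1, -207.2, 28.4]
orientation: [3.141, 0.056, 0.001]
ft_force: [-0.7, 0.4, 2.6]
width: 48.6
grasp_force: 30.0
```

servo_tool(increments=[[0, 0, 0, 0, 0, 0, 1], [0, 0, 0, 0, 0, 0, 1], [0, 0, 0, 0, 0, 0, 1], [0, 0, 0, 0, 0, 0, 1], [0, 0, 0, 0, 0, 0, 1], [0, 0, 1, 0, 0, 0, 1], [0, 0, 3, 0, 0, 0, 1], [0, 0, 6, 0, 0, 0, 1], [0, 0, 9, 0, 0, 0, 1], [0, 0, 12, 0, 0, 0, 1], [0, 0, 15, 0, 0, 0, 1], [0, 0, 18, 0, 0, 0, 1], [0, 0, 18, 0, 0, 0, 1], [0, 0, 18, 0, 0, 0, 1]])

```text
t: 17.68
ee_pos: [565.8, -207.5, 210.4]
orientation: [3.139, 0.057, 0.007]
ft_force: [-0.7, -0.8, -0.6]
width: 87.9
grasp_force: 0.0
```

Run:
```python
from h import *
import pickle
w=pickle.load(open("w2.pkl","rb"))
# shaker lid silhouette: model = points of dome base circle r21 z86 and top; compare bbox with seen (255-306, 89-139)
t=np.linspace(0,6.28,60)
for c in((576,256),(578,258),(580,260)):
    P=np.vstack([[[c[0]+r*np.cos(a),c[1]+r*np.sin(a),z] for a in t] for r,z in((21,86),(21,98),(18,104),(10,109))])
    q=proj(w,P);print(c,q.min(0).round(1),q.max(0).round(1))
g=w["image"].astype(int)
for v in(100,113,125): print(v,[tuple(g[v,u]) for u in range(248,312,3)])
```

```text
(576, 256) [260.4  93.2] [311.6 145.8]
(578, 258) [258.6  90.1] [309.9 142.8]
(580, 260) [256.7  86.9] [308.2 139.8]
100 [(np.int64(106), np.int64(106), np.int64(103)), (np.int64(105), np.int64(105), np.int64(102)), (np.int64(105), np.int64(105), np.int64(101)), (np.int64(105), np.int64(105), np.int64(102)), (np.int64(68), np.int64(69), np.int64(66)), (np.int64(66), np.int64(67), np.int64(66)), (np.int64(66), np.int64(68), np.int64(67)), (np.int64(71), np.int64(73), np.int64(73)), (np.int64(72), np.int64(74), np.int64(72)), (np.int64(73), np.int64(74), np.int64(73)), (np.int64(70), np.int64(73), np.int64(72)), (np.int64(72), np.int64(73), np.int64(72)), (np.int64(68), np.int64(70), np.int64(68)), (np.int64(68), np.int64(69), np.int64(69)), (np.int64(64), np.int64(64), np.int64(64)), (np.int64(52), np.int64(53), np.int64(52)), (np.int64(47), np.int64(48), np.int64(46)), (np.int64(45), np.int64(46), np.int64(45)), (np.int64(75), np.int64(76), np.int64(74)), (np.int64(84), np.int64(85), np.int64(83)), (np.int64(84), np.int64(85), np.int64(83)), (np.int64(86), np.int64(86), np.int64(84))
[... 1271 characters left out ...]
64(72), np.int64(73), np.int64(72)), (np.int64(78), np.int64(78), np.int64(78)), (np.int64(74), np.int64(76), np.int64(76)), (np.int64(75), np.int64(77), np.int64(76)), (np.int64(74), np.int64(76), np.int64(74)), (np.int64(72), np.int64(71), np.int64(72)), (np.int64(70), np.int64(71), np.int64(71)), (np.int64(71), np.int64(73), np.int64(71)), (np.int64(68), np.int64(70), np.int64(68)), (np.int64(61), np.int64(63), np.int64(62)), (np.int64(46), np.int64(49), np.int64(47)), (np.int64(46), np.int64(48), np.int64(46)), (np.int64(49), np.int64(47), np.int64(45)), (np.int64(137), np.int64(109), np.int64(74)), (np.int64(125), np.int64(101), np.int64(74)), (np.int64(84), np.int64(84), np.int64(82))]
```

servo_tool(increments=[[0.1, 1.8, 0, 0, 0, 1, 1], [0.1, 5, 0, 0, 0, 2, 1], [0.2, 8.5, 0, 0, 0, 3, 1], [0.3, 12, 0, 0, 0, 4, 1], [0.4, 15.5, 0, 0, 0, 5, 1], [0.5, 19, 0, 0, 0, 6, 1], [0.6, 22.5, 0, 0, 0, 7, 1], [0.7, 26, 0, 0, 0, 8, 1], [0.8, 29.5, 0, 0, 0, 9, 1], [0.9, 33, 0, 0, 0, 10, 1], [1, 36.5, 0, 0, 0, 11, 1], [1.2, 40, 0, 0, 0, 12, 1], [1.3, 43.5, 0, 0, 0, 12, 1], [1.4, 46, 0, 0, 0, 12, 1], [1.4, 46.7, 0, 0, 0, 12, 1], [1.4, 46.7, 0, 0, 0, 12, 1], [1.4, 46.7, 0, 0, 0, 12, 1], [1.4, 46.7, 0, 0, 0, 12, 1]])

```text
t: 19.18
ee_pos: [578.3, 258.4, 207.1]
orientation: [3.117, 0.383, -0.002]
ft_force: [-0.4, 1.3, 0.6]
width: 87.9
grasp_force: 0.0
```

servo_tool(increments=[[0, 0.1, -2, 0, 0, 0, 1], [0, 0.1, -4.5, 0, 0, 0, 1], [0, 0.1, -7, 0, 0, 0, 1], [0, 0.1, -9.5, 0, 0, 0, 1], [0, 0.1, -12, 0, 0, 0, 1], [0, 0.1, -14, 0, 0, 0, 1], [0, 0.1, -15.2, 0, 0, 0, 1], [0, 0.1, -15.7, 0, 0, 0, 1], [0, 0.1, -15.7, 0, 0, 0, 1], [0, 0.1, -15.7, 0, 0, 0, 1], [0, 0.1, -15.7, 0, 0, 0, -1], [0, 0.1, -15.7, 0, 0, 0, -1], [0, 0.1, -15.7, 0, 0, 0, -1], [0, 0.1, -15.7, 0, 0, 0, -1], [0, 0.1, -15.7, 0, 0, 0, -1], [0, 0.1, -15.7, 0, 0, 0, -1], [0, 0.1, -15.7, 0, 0, 0, -1], [0, 0.1, -15.7, 0, 0, 0, -1], [0, 0.1, -15.7, 0, 0, 0, -1], [0, 0.1, -15.7, 0, 0, 0, -1]])

```text
t: 20.85
ee_pos: [578.8, 261.0, 50.8]
orientation: [-3.118, -0.385, -0.0]
ft_force: [-0.6, 0.8, 1.2]
width: 41.1
grasp_force: 30.0
```

servo_tool(increments=[[0, 0, 0, 0, 0, 0, -1], [0, 0, 0, 0, 0, 0, -1], [0, 0, 0.5, 0, 0, 0, -1], [0, 0, 1.5, 0, 0, 0, -1], [0, 0, 3, 0, 0, 0, -1], [0, 0, 5, 0, 0, 0, -1], [0, 0, 7, 0, 0, 0, -1], [0, 0, 9, 0, 0, 0, -1], [0, 0, 11, 0, 0, 0, -1], [0, 0, 13, 0, 0, 0, -1], [0, 0, 14.5, 0, 0, 0, -1], [0, 0, 15, 0, 0, 0, -1], [0, 0, 15, 0, 0, 0, -1], [0, 0, 15, 0, 0, 0, -1]])

```text
t: 22.02
ee_pos: [578.4, 260.8, 200.6]
orientation: [3.118, 0.384, -0.0]
ft_force: [0.2, 0.3, -1.4]
width: 41.0
grasp_force: 30.0
```

servo_tool(increments=[[-0.1, -0.8, 0, 0, 0, -0.5, -1], [-0.4, -2.5, 0, 0, 0, -1, -1], [-0.9, -5, 0, 0, 0, -2, -1], [-1.4, -8, 0, 0, 0, -3, -1], [-2, -11, 0, 0, 0, -4, -1], [-2.5, -14, 0, 0, 0, -5, -1], [-3.1, -17, 0, 0, 0, -6, -1], [-3.6, -20, 0, 0, 0, -7, -1], [-4.2, -23, 0, 0, 0, -8, -1], [-4.7, -26, 0, 0, 0, -9, -1], [-5.3, -29, 0, 0, 0, -10, -1], [-5.8, -32, 0, 0, 0, -11, -1], [-6.3, -35, 0, 0, 0, -12, -1], [-6.9, -38, 0, 0, 0, -12, -1], [-7.4, -41, 0, 0, 0, -12, -1], [-8, -44, 0, 0, 0, -12, -1], [-8.3, -46, 0, 0, 0, -12, -1], [-8.5, -46.9, 0, 0, 0, -12, -1], [-8.5, -46.9, 0, 0, 0, -12, -1], [-8.5, -46.9, 0, 0, 0, -12, -1]])

```text
t: 23.68
ee_pos: [492.8, -208.0, 200.3]
orientation: [-3.14, -0.054, 0.002]
ft_force: [0.6, 0.8, -1.5]
width: 40.8
grasp_force: 30.0
```

servo_tool(increments=[[0, 0, 0, 0, 0, 0, -1], [0, 0, 0, 0, 0, 0, -1], [0, 0, 0, 0, 0, 0, -1]])

```text
t: 23.93
ee_pos: [493.9, -207.0, 200.8]
orientation: [-3.141, -0.059, 0.0]
ft_force: [-0.1, 0.4, -1.8]
width: 41.3
grasp_force: 30.0
```

Run:
```python
from h import *
import pickle
d=snap("wrist","w4.png");pickle.dump(d,open("w4.pkl","wb"));o=ctrl.get_obs();print(o["ee_pos"],o["orientation"],o["ft_force"],o["width"])
```

```text
[ 493.9381073  -207.07796922  200.7910516 ] [-3.14090203e+00 -5.89178741e-02  8.62807896e-05] [-0.63094962  1.385786   -1.65977551] 40.43060857460978
```

View pics/w4.png

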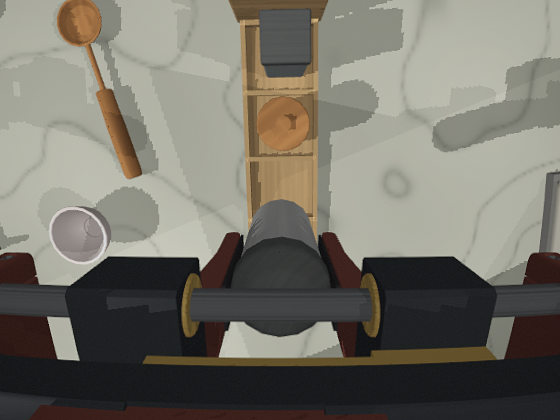

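The tin (285,40) and salt pot (284,123) stand in compartments 1 and 2. Dividers run at v≈92 and 158, and the shaker hangs straight above the third compartment.

Run:
```python
from h import *
import pickle
w=pickle.load(open("w4.pkl","rb"))
print("salt",at(w,285,123,74),"d70",at(w,282,92,14),"d0",at(w,282,158,14),"walls",at(w,245,158,14),at(w,319,158,14),"d-70",at(w,282,217,14))
print("shaker foot front",at(w,281,200,160))
```

```text
salt [ 564.20202329 -207.80549575   74.        ] d70 [ 597.07660432 -204.067299     14.        ] d0 [ 527.36879344 -206.80369901   14.        ] walls [ 525.85366841 -165.94555161   14.        ] [ 528.99444782 -247.65839823   14.        ] d-70 [ 459.71735884 -209.46970744   14.        ]
shaker foot front [ 513.24127782 -206.1320389   160.        ]
```

servo_tool(increments=[[0, 0, -1, 0, 0, 0, -1], [0, 0, -2.5, 0, 0, 0, -1], [0, 0, -4.5, 0, 0, 0, -1], [0, 0, -6.5, 0, 0, 0, -1], [0, 0, -8.5, 0, 0, 0, -1], [0, 0, -10.5, 0, 0, 0, -1], [0, 0, -12.5, 0, 0, 0, -1], [0, 0, -13.8, 0, 0, 0, -1], [0, 0, -14.6, 0, 0, 0, -1], [0, 0, -15, 0, 0, 0, -1], [0, 0, -15.1, 0, 0, 0, -1], [0, 0, -15.2, 0, 0, 0, -1], [0, 0, -15.3, 0, 0, 0, -1], [0, 0, -15.3, 0, 0, 0, -1], [0, 0, -15.3, 0, 0, 0, -1]])

```text
t: 25.23
ee_pos: [494.1, -208.2, 48.4]
orientation: [3.141, 0.057, 0.002]
ft_force: [-0.0, 0.4, -1.7]
width: 40.8
grasp_force: 30.0
```

Foot at about 7.6 mm, so a little lower before release.

servo_tool(increments=[[0, 0, -0.1, 0, 0, 0, -1], [0, 0, -0.2, 0, 0, 0, -1], [0, 0, -0.2, 0, 0, 0, -1]])

```text
t: 25.48
ee_pos: [494.4, -208.3, 46.8]
orientation: [3.141, 0.056, 0.002]
ft_force: [-0.8, 1.0, 7.3]
width: 40.7
grasp_force: 30.0
```

servo_tool(increments=[[0, 0, 0, 0, 0, 0, 1], [0, 0, 0, 0, 0, 0, 1], [0, 0, 0, 0, 0, 0, 1], [0, 0, 0, 0, 0, 0, 1], [0, 0, 0, 0, 0, 0, 1], [0, 0, 1, 0, 0, 0, 1], [0, 0, 3, 0, 0, 0, 1], [0, 0, 6, 0, 0, 0, 1], [0, 0, 9, 0, 0, 0, 1], [0, 0, 12, 0, 0, 0, 1], [0, 0, 15, 0, 0, 0, 1], [0, 0, 18, 0, 0, 0, 1], [0, 0, 18, 0, 0, 0, 1], [0, 0, 18, 0, 0, 0, 1]])

```text
t: 26.65
ee_pos: [494.7, -208.5, 228.2]
orientation: [3.139, 0.057, 0.006]
ft_force: [-0.7, -0.5, 0.2]
width: 87.8
grasp_force: 0.0
```

servo_tool(increments=[[0.5, 1.8, 0, 0, 0, 1, 1], [1.5, 5, 0, 0, 0, 2, 1], [2.6, 8.5, 0, 0, 0, 3, 1], [3.7, 12, 0, 0, 0, 4, 1], [4.8, 15.5, 0, 0, 0, 5, 1], [5.9, 19, 0, 0, 0, 6, 1], [7, 22.5, 0, 0, 0, 7, 1], [8.1, 26, 0, 0, 0, 8, 1], [9.2, 29.5, 0, 0, 0, 9, 1], [10.3, 33, 0, 0, 0, 10, 1], [11.4, 36.5, 0, 0, 0, 11, 1], [12.5, 40, 0, 0, 0, 12, 1], [13.6, 43.5, 0, 0, 0, 12, 1], [14.6, 46.5, 0, 0, 0, 12, 1], [15.1, 48.3, 0, 0, 0, 12, 1], [15.1, 48.3, 0, 0, 0, 12, 1], [15.1, 48.3, 0, 0, 0, 12, 1], [15.1, 48.3, 0, 0, 0, 12, 1]])

```text
t: 28.15
ee_pos: [643.8, 273.9, 224.3]
orientation: [3.117, 0.384, -0.004]
ft_force: [0.5, -0.0, 0.0]
width: 87.9
grasp_force: 0.0
```

servo_tool(increments=[[0.1, 0.1, -2, 0, 0, 0, 1], [0.1, 0.1, -4.5, 0, 0, 0, 1], [0.1, 0.1, -7, 0, 0, 0, 1], [0.1, 0.1, -9.5, 0, 0, 0, 1], [0.1, 0.1, -12, 0, 0, 0, 1], [0.1, 0.1, -14, 0, 0, 0, 1], [0.1, 0.1, -15.2, 0, 0, 0, 1], [0.1, 0.1, -15.8, 0, 0, 0, 1], [0.1, 0.1, -15.8, 0, 0, 0, 1], [0.1, 0.1, -15.8, 0, 0, 0, 1], [0.1, 0.1, -15.8, 0, 0, 0, -1], [0.1, 0.1, -15.8, 0, 0, 0, -1], [0.1, 0.1, -15.8, 0, 0, 0, -1], [0.1, 0.1, -15.8, 0, 0, 0, -1], [0.1, 0.1, -15.8, 0, 0, 0, -1], [0.1, 0.1, -15.8, 0, 0, 0, -1], [0.1, 0.1, -15.8, 0, 0, 0, -1], [0.1, 0.1, -15.8, 0, 0, 0, -1], [0.1, 0.1, -15.8, 0, 0, 0, -1], [0.1, 0.1, -15.8, 0, 0, 0, -1]])

```text
t: 29.82
ee_pos: [645.8, 275.9, 67.9]
orientation: [3.118, 0.385, 0.0]
ft_force: [0.5, -1.1, 1.3]
width: 42.6
grasp_force: 30.0
```

servo_tool(increments=[[0, 0, 0, 0, 0, 0, -1], [0, 0, 0, 0, 0, 0, -1], [0, 0, 0.5, 0, 0, 0, -1], [0, 0, 1.5, 0, 0, 0, -1], [0, 0, 3, 0, 0, 0, -1], [0, 0, 5, 0, 0, 0, -1], [0, 0, 7, 0, 0, 0, -1], [0, 0, 9, 0, 0, 0, -1], [0, 0, 11, 0, 0, 0, -1], [0, 0, 13, 0, 0, 0, -1], [0, 0, 14.5, 0, 0, 0, -1], [0, 0, 15, 0, 0, 0, -1], [0, 0, 15, 0, 0, 0, -1], [0, 0, 15, 0, 0, 0, -1]])

```text
t: 30.98
ee_pos: [645.5, 275.9, 218.0]
orientation: [-3.118, -0.385, -0.0]
ft_force: [0.5, 0.3, -2.1]
width: 43.0
grasp_force: 30.0
```

servo_tool(increments=[[-0.4, -0.8, 0, 0, 0, -0.5, -1], [-1.1, -2.5, 0, 0, 0, -1, -1], [-2.3, -5, 0, 0, 0, -2, -1], [-3.7, -8, 0, 0, 0, -3, -1], [-5, -11, 0, 0, 0, -4, -1], [-6.4, -14, 0, 0, 0, -5, -1], [-7.8, -17, 0, 0, 0, -6, -1], [-9.2, -20, 0, 0, 0, -7, -1], [-10.5, -23, 0, 0, 0, -8, -1], [-11.9, -26, 0, 0, 0, -9, -1], [-13.3, -29, 0, 0, 0, -10, -1], [-14.7, -32, 0, 0, 0, -11, -1], [-16, -35, 0, 0, 0, -12, -1], [-17.4, -38, 0, 0, 0, -12, -1], [-18.8, -41, 0, 0, 0, -12, -1], [-20.2, -44, 0, 0, 0, -12, -1], [-21.3, -46.5, 0, 0, 0, -12, -1], [-22, -48, 0, 0, 0, -12, -1], [-22.3, -48.6, 0, 0, 0, -12, -1], [-22.3, -48.6, 0, 0, 0, -12, -1]])

```text
t: 32.65
ee_pos: [421.4, -210.8, 217.1]
orientation: [-3.14, -0.052, 0.002]
ft_force: [0.6, 0.0, -1.8]
width: 43.1
grasp_force: 30.0
```

servo_tool(increments=[[0, 0, 0, 0, 0, 0, -1], [0, 0, 0, 0, 0, 0, -1], [0, 0, 0, 0, 0, 0, -1]])

```text
t: 32.9
ee_pos: [423.0, -209.1, 217.6]
orientation: [-3.141, -0.059, 0.0]
ft_force: [-0.0, -1.3, -2.7]
width: 43.2
grasp_force: 30.0
```

Run:
```python
from h import *
import pickle
d=snap("wrist");pickle.dump(d,open("w5.pkl","wb"));o=ctrl.get_obs();print(o["ee_pos"],o["orientation"],o["ft_force"],o["width"])
s=snap("side")
cv2.imwrite("pics/w5.png",cv2.cvtColor(np.hstack([d["image"][:, 140:460],cv2.resize(s["image"][180:390,120:360],(480,420))]),cv2.COLOR_RGB2BGR))
```

```text
[ 423.0775106  -209.12659794  217.66884755] [-3.14077955e+00 -5.88316232e-02  2.51562142e-04] [ 0.05967174 -0.9280858  -2.54471897] 42.77815274672147
```

View pics/w5.png

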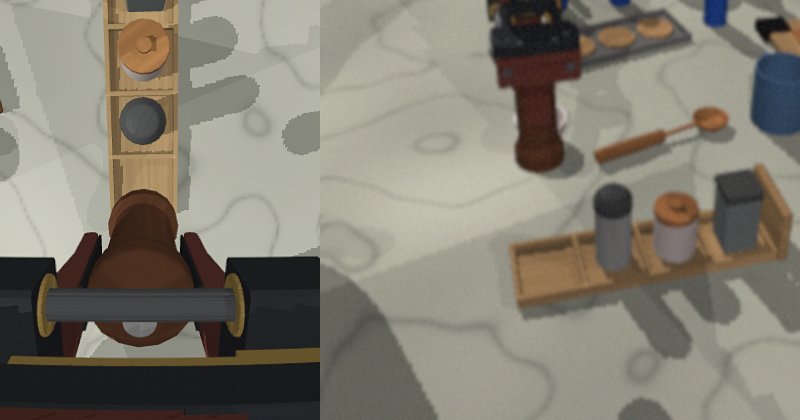

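Three pots stand correctly in the rack. In the wrist half the mill hangs upright over the last compartment, with its foot's front edge at about (282,190) in full-image pixels and the divider at v≈155.

Run:
```python
from h import *
import pickle
w=pickle.load(open("w5.pkl","rb"))
print("foot front",at(w,282,190,160),"d-70",at(w,282,155,14),"d0",at(w,282,95,14),"shaker",at(w,282,120,100),"foot L/R",at(w,249,207,160),at(w,317,207,160))
```

```text
foot front [ 445.81063384 -208.8105371   160.        ] d-70 [ 458.33420342 -208.85359224   14.        ] d0 [ 524.74811639 -206.2615439    14.        ] shaker [ 495.58589579 -207.08378262  100.        ] foot L/R [ 432.41784972 -185.47862964  160.        ] [ 434.29837601 -234.56653556  160.        ]
```

servo_tool(increments=[[0.1, 0, -1, 0, 0, 0, -1], [0.1, 0, -2.5, 0, 0, 0, -1], [0.1, 0, -4.5, 0, 0, 0, -1], [0.1, 0, -6.5, 0, 0, 0, -1], [0.1, 0, -8.5, 0, 0, 0, -1], [0.1, 0, -10.5, 0, 0, 0, -1], [0.1, 0, -12.5, 0, 0, 0, -1], [0.1, 0, -13.8, 0, 0, 0, -1], [0.1, 0, -14.6, 0, 0, 0, -1], [0.1, 0, -15, 0, 0, 0, -1], [0.1, 0, -15.1, 0, 0, 0, -1], [0.1, 0, -15.2, 0, 0, 0, -1], [0.1, 0, -15.3, 0, 0, 0, -1], [0.1, 0, -15.3, 0, 0, 0, -1], [0.1, 0, -15.3, 0, 0, 0, -1]])

```text
t: 34.25
ee_pos: [424.1, -210.3, 65.3]
orientation: [3.141, 0.056, 0.002]
ft_force: [0.7, -0.5, -2.2]
width: 43.0
grasp_force: 30.0
```

servo_tool(increments=[[0, 0, -0.1, 0, 0, 0, -1], [0, 0, -0.1, 0, 0, 0, -1], [0, 0, -0.1, 0, 0, 0, -1]])

```text
t: 34.5
ee_pos: [423.8, -210.1, 64.0]
orientation: [3.141, 0.056, 0.001]
ft_force: [-0.1, 0.4, -1.9]
width: 43.0
grasp_force: 30.0
```

servo_tool(increments=[[0, 0, -0.1, 0, 0, 0, -1], [0, 0, -0.15, 0, 0, 0, -1], [0, 0, -0.15, 0, 0, 0, -1]])

```text
t: 34.75
ee_pos: [424.8, -210.6, 63.6]
orientation: [3.14, 0.056, 0.003]
ft_force: [-1.7, 2.1, 14.7]
width: 43.1
grasp_force: 30.0
```

Contact, so release and rise clear.

servo_tool(increments=[[0, 0, 0.05, 0, 0, 0, -1], [0, 0, 0.05, 0, 0, 0, 1], [0, 0, 0.05, 0, 0, 0, 1], [0, 0, 0.05, 0, 0, 0, 1], [0, 0, 0.05, 0, 0, 0, 1], [0, 0, 0.05, 0, 0, 0, 1], [0, 0, 1, 0, 0, 0, 1], [0, 0, 3, 0, 0, 0, 1], [0, 0, 6, 0, 0, 0, 1], [0, 0, 9, 0, 0, 0, 1], [0, 0, 12, 0, 0, 0, 1], [0, 0, 15, 0, 0, 0, 1], [0, 0, 18, 0, 0, 0, 1], [0, 0, 18, 0, 0, 0, 1], [0, 8, 18, 0, 0, 0, 1], [0, 12, 18, 0, 0, 0, 1], [0, 16, 18, 0, 0, 0, 1], [0, 20, 18, 0, 0, 0, 1], [0, 20, 18, 0, 0, 0, 1], [0, 20, 18, 0, 0, 0, 1]])

```text
t: 36.42
ee_pos: [422.9, -5.7, 242.3]
orientation: [-3.14, -0.064, 0.001]
ft_force: [-0.3, -0.4, -0.2]
width: 87.7
grasp_force: 0.0
```

Run:
```python
from h import *
t=snap("top")["image"][150:320,340:450];s=snap("side")["image"][230:350,190:380]
cv2.imwrite("pics/end.png",cv2.cvtColor(np.hstack([cv2.resize(t,(330,510)),cv2.resize(s,(470,510))]),cv2.COLOR_RGB2BGR))
print(ctrl.get_obs()["ee_pos"],ctrl.get_obs()["width"])
```

```text
[423.44562626  -9.07845081 242.32209379] 87.77933922710075
```

View pics/end.png

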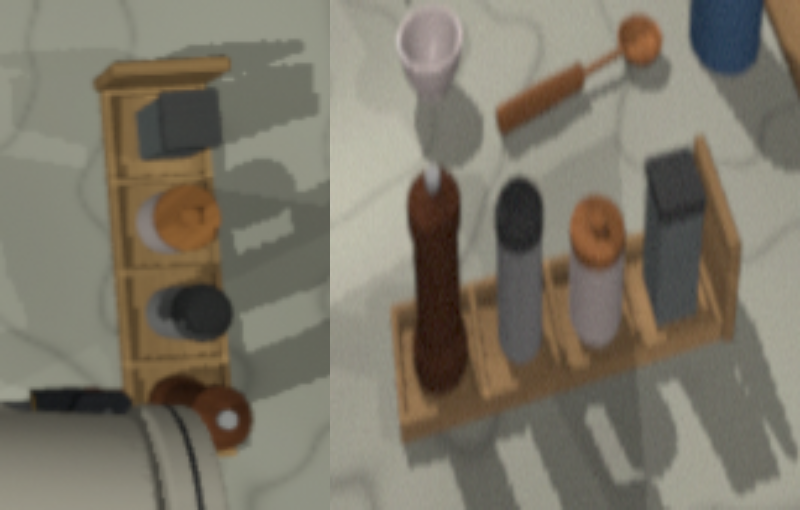

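All four pots stand upright, one to a compartment. From the end board the order is tin, salt pot, shaker, mill. In the top half of the picture the arm hides part of the mill, but the side half shows it standing free. Handing in.

```bash
python3 -c "
from workcell import ctrl
print(ctrl.close_job())"
```

```text
the job is handed in; nothing more can be done
None
```

I moved all four pots into the rack and handed the job in at about 36 s: counted from the end board they are tin, salt pot, shaker and mill, all upright and released in the last picture. The hand-in returned no verdict.

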